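Right the fallen lab burner

ROBOT

A 6-joint arm with a two-finger parallel gripper is mounted at the origin on the work surface. World frame = base frame: x ahead of the robot, y to its left, z up, the work surface at z = 0. Lengths are in mm, angles in degrees, forces in N, time in s.
With the tool pointing down it reaches from about 350 to 850 mm from the base axis. Payload 8.1 kg.
Tool frame: the origin (TCP) lies midway between the tips of the shut fingers; the grasp point (between the pads) lies 19 mm behind it; z points along the fingers, y is the line along which they close (so a half turn about z gives the same grasp; the last joint's range is limited). The gripper opens to 85 mm and grips with 20 to 120 N. Pads are 22 mm wide; open, the fingers measure 114 mm over their backs; the gripper's body (76 mm by 85 mm) begins 54 mm behind the grasp point. The pads swing forward as they close: fully open they stand 13 mm farther back than shut.
Start: joints at [65.581, 7.471, 85.268, -0, 87.261, -4.893], TCP at [200.523, 565.505, 231.292] pointing down, gripper open.
Joint ranges: [-169.43, 169.43], [-51.17, 129.36], [1.28, 143.12], [-76.62, 256.62], [0, 156.53], [-152.29, 152.29]. Speed limits (degrees/s): [136.94, 136.94, 159.86, 180, 180, 180].

INTERFACE

Orientations are given as [roll, pitch, yaw] about the fixed x, y, z axes, in that order (R = Rz(yaw) Ry(pitch) Rx(roll)).
In Python, from bench import r gives the robot as it stands.
- The arm moves only by the tool apply_moves, never from a script. Its argument "steps" is a list of rows, each a list of 7 numbers: the opening, from -1 (shut) to 1 (fully open), then the shift along the tool's x, y, z in mm, then the turn, a rotation vector about the tool's x, y, z in units of 5 degrees (1.0 is 5 degrees). A call has exactly 8 rows; each row shifts and turns the commanded pose from where the row before left it, along the tool's axes as they then stand; what a row does not reach is not made up. A row lasts 1/10 s, in which the tool goes at most 50 mm and 8.59 degrees, less where a joint would pass 70% of its speed; a pose out of reach is approached as far as the arm can. A call is refused whole if a number of a shift passes 50 or a number of a turn 1, either way. A call with a gripper value outside its range is refused whole. The fingers move at their own pace and stop on an object; "squeeze" is the grip in N (left out, the last holds). Time passes only in rows, so rows that do not move let the fingers close, or fill a call up. It gives the time, the measured TCP pose, the force, the opening and the grip force at its end, in the units of the state.
- r.sense(): the state, without advancing time (a new reading comes with each control period).
- r.snapshot(name): name is "scene" or "top" or "wrist"; returns a dict with "color" (480x640x3 uint8, blue, green, red), "depth" (480x640 float32, mm along the optical axis (not along the pixel's ray), 0 where there is no reading), "mtx" (3x3 intrinsics, pixels), "T" (4x4, takes a point from camera to world coordinates); the wrist camera has in their place "hand_eye" (4x4, takes a point from camera to tool coordinates, whose origin is the TCP and whose axes are the flange's). Camera axes: x right, y down, z forward; pixel columns grow to the right and rows downward; lengths in mm; the calibration is good to about 2 mm. A picture is of the moment at which its call begins: read the wrist's pose just before it.
- r.hand_in(): hands the job in; it is judged then, once.
The state is a dict: "time": time; "joint_pos": joint angles; "qd": joint speeds; "joint_efforts": joint torques, N m; "tool_pos": TCP position; "tcp_rot": TCP orientation; "ft_force": force on the tool from outside, world axes, zero at the start; "wrist_torque": the same for the moment, N m; "finger_gap": finger opening in mm; "grip_force": force on a finger pad.
Only numpy, scipy, OpenCV 4.12 (cv2) and the standard library are available. Lean on these libraries where they do the work, as an engineer would, in place of code of your own. Each camera call takes 0.05 s, during which the arm holds its last target. There are 200 camera calls.

TASK

The gas burner has been knocked over on its heatproof mat. Push against its foot to tip it back up so that it stands on its foot, then push it along by the foot until it stands in the middle of the mat. Only push: do not pick it up, keep your fingers off the barrel, which may still be hot, and leave the glassware and bottles round the mat where they are.

Things in the scene. Friction and masses are not known exactly. Their poses are not given: they have to be found in the camera images.
- burner: Gas burner lying on the mat, about 0.4 kg, 135 mm tall when upright; its centre of mass is about 25 mm above the underside of its foot, so tipped about 45 degrees up from how it lies it falls onto its foot by itself. Origin: centre of the foot's underside, 6 mm above the bench when it stands on the mat; z axis: from foot to mouth along the barrel. No hose is fitted.
- foot_rim (a point): Middle of the rim flat that is uppermost while the burner lies (about 92 mm above the bench), on the barrel side. The foot is a blue hexagonal plate 8 mm thick, 90 mm across flats, flats facing the burner's +x and -x, corners to +y and -y; lying, it stands nearly upright on its +x flat. Its hub is a cone, radius 24 mm at the plate, 11 mm at 26 mm above the underside.
- inlet_tip (a point): End of the brass hose inlet, 9 to 12 mm thick, that leaves the hub 19 mm above the underside towards the burner's +y and ends 54 mm from the axis. On the other side a valve knob, 14 mm across, reaches 28 mm from the axis. While the burner lies both stick out level to the sides.
- barrel: Barrel fixed to the foot, same origin and axes as the burner. Heights above the underside: collar, radius 9 mm, 26 to 48 mm; tube, radius 6.5 mm, to 122 mm; mouth, radius 9 mm, to 135 mm. Lying, it slopes 16 degrees down to the mouth on the mat. Past balance the burner drops onto its foot in about 0.3 s and the barrel swings up towards a finger left behind the rim. Keep fingers off it.
- mat: Pale grey heatproof mat, 300 x 300 x 6 mm, fixed to the bench, with a brownish round scorch mark (radius 56 mm) in its middle. Origin: centre of its underside, at bench height; x and y along its sides.
- flask: Conical glass flask, 85 mm wide, 145 mm tall, standing loose beside the mat; origin: centre of its underside. Leave alone.
- beaker: Glass beaker, 70 mm wide, 95 mm tall, standing loose beside the mat; origin: centre of its underside. Leave alone.
- reagent: Amber reagent bottle with black cap, 58 mm wide, 115 mm tall; origin: centre of its underside. Leave alone.
Not all that is in view belongs to the job. Of the things that look like the burner, the smallest one is meant.

How it is judged:
By the outcome, as a careful person would: the job done as asked, in the order asked, and still so for the second after the job is handed in, with the robot touching nothing.
It also fails if it takes over 51 s, if anything falls off the work surface, if the arm or the gripper's body presses on something with over 40 N, if the wrist force passes 120 N, or if a joint passes its speed limit or range.

## Working session

There is one attempt and no reset: what is moved stays moved. The work goes in short steps, Python scripts to look and compute and a tool call to move; the robot and the scene stay as the last step left them, time stands still between calls to the robot, and variables do not carry over. Pictures are saved under pics/ and viewed, at most 10 in all, crops included, and the job is handed in when it is done.

Besides the shell and the picture viewer there is one more tool, called after "Request:" as name([rows], argument=value, ...), one row to a line, values as JSON. apply_moves: Moves the arm, as the interface text tells. Its arguments: {"type":"object","properties":{"steps":{"type":"array"},"squeeze":{"type":"number"}},"required":["steps"]}

```bash
mkdir -p pics; ls
cat > h.py <<'E'
import numpy as np, cv2
from bench import r
def save(s,n): cv2.imwrite(f'pics/{n}.png',s['color'])
def pts(s,T=None):
    T=s['T'] if T is None else T
    d=s['depth'].astype(float);v,u=np.indices(d.shape);K=s['mtx']
    P=np.stack([(u-K[0,2])/K[0,0]*d,(v-K[1,2])/K[1,1]*d,d],-1)
    return P@T[:3,:3].T+T[:3,3]
def ray(s,u,v,z,T=None):
    T=s['T'] if T is None else T
    K=s['mtx'];w=T[:3,:3]@np.array([(u-K[0,2])/K[0,0],(v-K[1,2])/K[1,1],1]);o=T[:3,3]
    return o+w*(z-o[2])/w[2]
E
python3 - <<'E'
from h import *
np.set_printoptions(precision=1,suppress=True)
print(r.sense())
for n in('scene','top'):
    s=r.snapshot(n);save(s,n+'0');np.savez(f'pics/{n}0.npz',**{k:v for k,v in s.items() if k in('color','depth','mtx','T')});print(s['T'],s['mtx'])
E
```

```text
pics
{'time': 0.0, 'joint_pos': array([65.6,  7.5, 85.3,  0. , 87.3, -4.9]), 'qd': array([ 0.1, -0. ,  0. , -0. ,  0. , -0.1]), 'joint_efforts': array([  0. , -56.9, -50.1,   0. ,   0. ,  -0. ]), 'tool_pos': array([200.3, 565. , 230.2]), 'tcp_rot': array([-179.9,   -0. ,  160.5]), 'ft_force': array([0.2, 0.2, 0.3]), 'wrist_torque': array([0., 0., 0.]), 'grip_force': 0.0, 'finger_gap': 85.13336918467634}
[[  -0.1    0.8   -0.5 1331.2]
 [   1.     0.1   -0.1  117. ]
 [  -0.    -0.5   -0.9 1400.4]
 [   0.     0.     0.     1. ]] [[623.4   0.  307.8]
 [  0.  623.4 231.5]
 [  0.    0.    1. ]]
[[  -0.    -1.     0.1  419.8]
 [  -1.     0.    -0.    -2.5]
 [   0.    -0.1   -1.  1586.6]
 [   0.     0.     0.     1. ]] [[609.8   0.  320.6]
 [  0.  609.8 233.3]
 [  0.    0.    1. ]]
```

View pics/scene0.png

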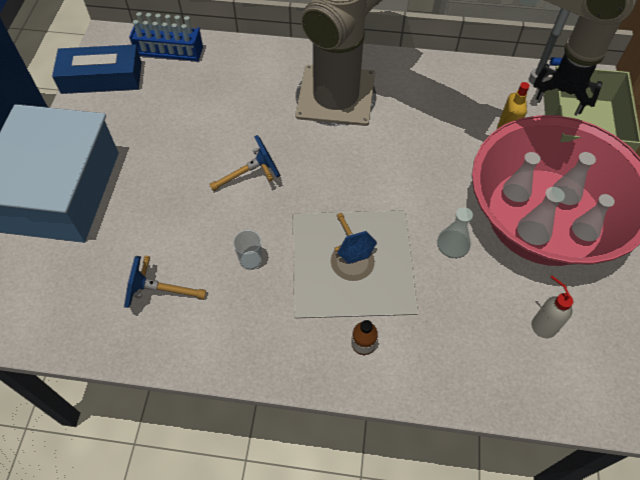

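View pics/top0.png

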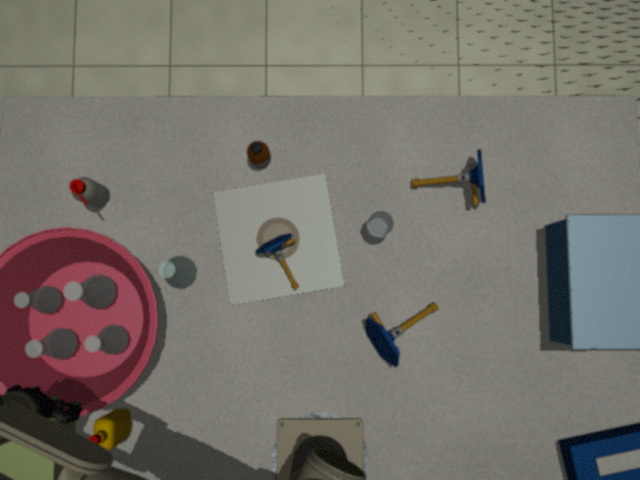

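Burner candidates are the mat one (scene 355,245 / top 275,245) and two off the mat: scene (262,160) / top (385,340), and scene (135,280) / top (480,180). The mat one fits: it looks smallest and lies on the mat with the scorch mark. I'll confirm its size in a crop and measure it.

Run:
```python
from h import *
np.set_printoptions(precision=1,suppress=True)
ims=[]
for n,c in(('scene',(355,245)),('top',(278,248))):
    s=dict(np.load(f'pics/{n}0.npz'));P=pts(s);img=s['color'];h=cv2.cvtColor(img,cv2.COLOR_BGR2HSV)
    ims.append(cv2.resize(img[c[1]-50:c[1]+50,c[0]-65:c[0]+65],None,fx=3,fy=3,interpolation=cv2.INTER_CUBIC))
    blue=cv2.inRange(h,(100,120,30),(125,255,255));org=cv2.inRange(h,(10,120,70),(25,255,255))
    # sizes of the candidates
    for m,nm in((blue,'blue'),(org,'orange')):
        k,l,st,ce=cv2.connectedComponentsWithStats(m)
        for i in range(1,k):
            if st[i,4]>40 and P[l==i][:,2].max()<400:
                p=P[l==i];p=p[p[:,2]>2];print(n,nm,st[i],p.mean(0),'ext',np.ptp(p,0),'zmax',np.percentile(p[:,2],98))
                if abs(ce[i][0]-c[0])<40 and abs(ce[i][1]-c[1])<50:
                    q=p[np.abs(p-np.median(p,0)).max(1)<90];U,S,V=np.linalg.svd(q-q.mean(0),full_matrices=False);print('   SVD',q.mean(0),S/np.sqrt(len(q)),V)
    # mat
    g=cv2.inRange(h,(0,0,0),(179,255,255))
    ok=(np.hypot(P[...,0]-480,P[...,1]-90)<260)&(P[...,2]>3.5)&(P[...,2]<9)
    m=(ok*255).astype(np.uint8);m=cv2.morphologyEx(m,cv2.MORPH_OPEN,np.ones((3,3)))
    q=P[m>0];print(n,'mat depth',cv2.minAreaRect(q[:,:2].astype(np.float32)),np.median(q,0))
    hh=h.astype(int);print('mat px',img[(270,230) if n=='top' else (300,310)],'bench',img[(320,200) if n=='top' else (330,250)])
    gray=cv2.cvtColor(img,cv2.COLOR_BGR2GRAY)
    for name,(u,v) in {'flask':((455,235),(178,270)),'beaker':((248,250),(377,226)),'reag':((365,337),(258,153))}.items():
        uv=u if n=='scene' else v;print(name,P[uv[1],uv[0]])
cv2.imwrite('pics/crop.png',np.hstack(ims))
```

```text
<stdin>:13: RuntimeWarning: Mean of empty slice.
  ret = um.true_divide(
Traceback (most recent call last):
ValueError: zero-size array to reduction operation maximum which has no identity
```

```bash
cat > m.py <<'E'
from h import *
np.set_printoptions(precision=1,suppress=True)
ims=[]
for n,c in(('scene',(355,245)),('top',(278,248))):
    s=dict(np.load(f'pics/{n}0.npz'));P=pts(s);img=s['color'];h=cv2.cvtColor(img,cv2.COLOR_BGR2HSV)
    ims.append(cv2.resize(img[c[1]-50:c[1]+50,c[0]-65:c[0]+65],None,fx=3,fy=3,interpolation=cv2.INTER_CUBIC))
    blue=cv2.inRange(h,(100,120,30),(125,255,255));org=cv2.inRange(h,(10,120,70),(25,255,255))
    for m,nm in((blue,'blue'),(org,'orange')):
        k,l,st,ce=cv2.connectedComponentsWithStats(m)
        for i in range(1,k):
            p=P[l==i];p=p[(p[:,2]>2)&(p[:,2]<250)]
            if st[i,4]>30 and len(p)>20 and p[0,0]<900 and 100<ce[i][0]<500 and ce[i][1]>110:
                print(n,nm,st[i],p.mean(0),'ext',np.ptp(p,axis=0),'zmax',np.percentile(p[:,2],98))
                if abs(ce[i][0]-c[0])<40 and abs(ce[i][1]-c[1])<50:
                    q=p[np.abs(p-np.median(p,0)).max(1)<90];U,S,V=np.linalg.svd(q-q.mean(0),full_matrices=False);print('   SVD',q.mean(0),S/np.sqrt(len(q)));print(V)
    ok=(np.hypot(P[...,0]-480,P[...,1]-90)<260)&(P[...,2]>3.5)&(P[...,2]<9)
    m=cv2.morphologyEx((ok*255).astype(np.uint8),cv2.MORPH_OPEN,np.ones((3,3)))
    q=P[m>0]
    if len(q): print(n,'mat depth',cv2.minAreaRect(q[:,:2].astype(np.float32)),np.median(q,0))
    print('mat px',img[(270,230) if n=='top' else (300,310)],'bench',img[(320,200) if n=='top' else (330,250)])
    for name,(u,v) in {'flask':((455,235),(178,270)),'beaker':((248,250),(377,226)),'reag':((365,337),(258,153)),'matcorner1':((293,213),(325,175)),'mat2':((404,211),(344,286)),'mat3':((416,313),(232,304)),'mat4':((294,317),(214,192)),'scorch':((353,262),(278,236))}.items():
        uv=u if n=='scene' else v;print(name,P[uv[1],uv[0]],ray(s,*uv,6))
cv2.imwrite('pics/crop.png',np.hstack(ims))
E
python3 m.py
```

```text
scene blue [255 136  25  41 295] [ 328.4 -152.6   89.2] ext [93.4 71.7 94.2] zmax 122.0549519400983
scene blue [338 231  38  32 790] [551.5 115.5  56.4] ext [51.8 89.  98.8] zmax 96.13650584578531
   SVD [551.5 115.5  56.4] [24.6 23.4  2.6]
[[-0.2 -0.3  0.9]
 [-0.5  0.9  0.2]
 [ 0.9  0.4  0.3]]
scene blue [125 257  21  50 444] [ 732.6 -395.2   87. ] ext [120.7  39.5 113.2] zmax 121.15756395034026
scene orange [210 165  39  25 235] [ 367.  -250.6   33.4] ext [ 69.3 100.3  46.7] zmax 52.21736020893674
scene orange [261 164  12  17  76] [ 354.4 -145.3   59.3] ext [52.5 37.3 19.6] zmax 66.68451813926457
scene orange [337 213  15  22 102] [470.8  75.   32. ] ext [78.4 42.2 31.6] zmax 44.41649409222789
   SVD [470.8  75.   32. ] [24.6  3.5  2.9]
[[ 0.9  0.4  0.3]
 [-0.4  0.9 -0.1]
 [ 0.3 -0.  -1. ]]
scene orange [142 256   8  19  73] [ 668.8 -393.    59.2] ext [51.5 13.9 15.7] zmax 64.76594494018995
scene orange [157 283  48  16 325] [ 715.1 -294.7   33.6] ext [ 25.7 111.5  46.6] zmax 52.09217702060365
scene orange [353 323  24  22 288] [793.1 154.3  83. ] ext [46.2 52.3 31.4] zmax 97.7788
[... 1705 characters left out ...]
0.9] ext [24.7 22.3 14.9] zmax 68.95372760579643
top orange [ 92 418  23  33 475] [108.1 491.7 150.3] ext [72.3 46.9 65.1] zmax 185.56948477836048
top mat depth ((564.2307739257812, 101.50013732910156), (265.12896728515625, 278.1649169921875), 7.476102828979492) [532.9 106.6   6.5]
mat px [137 146 145] bench [117 126 127]
flask [480.8 344.6  96.3] [484.5 365.7   6. ]
beaker [ 597.8 -151.3    3.2] [ 597.5 -151.1    6. ]
reag [769.2 150.5 104.4] [792.5 160.7   6. ]
matcorner1 [732.8 -15.9   6.9] [733.  -15.9   6. ]
mat2 [441.9 -64.    2.4] [441.9 -63.9   6. ]
mat3 [396.6 225.1   4.3] [396.6 224.9   6. ]
mat4 [689.2 275.9   2.8] [688.6 275.4   6. ]
scorch [572.  107.    7.5] [572.1 107.1   6. ]
```

View pics/crop.png

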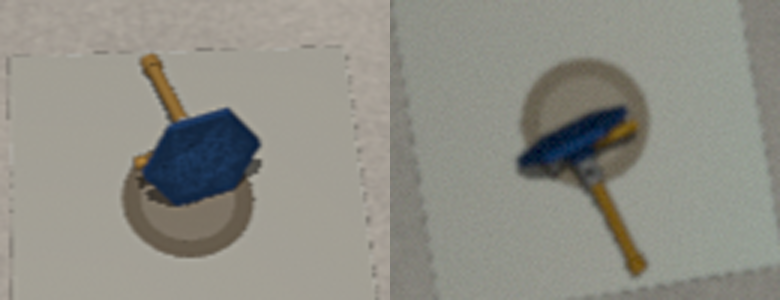

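The crop shows the mat burner: its blue hexagonal foot stands upright over the scorch mark, with the barrel pointing toward the robot and to its right. Its rim is about 92 mm high against about 120 mm for the other two, so it's the smallest and the one meant. The mat centre is about (565,106). Next I'll work out the burner's direction and the first approach.

Run:
```python
from h import *
np.set_printoptions(precision=3,suppress=True)
s=dict(np.load('pics/scene0.npz'));t=dict(np.load('pics/top0.npz'))
def comp(s,lo,hi,c):
    m=cv2.inRange(cv2.cvtColor(s['color'],cv2.COLOR_BGR2HSV),lo,hi);_,l=cv2.connectedComponents(m);P=pts(s)
    return P[l==l[c[1],c[0]]],l==l[c[1],c[0]]
p,m=comp(s,(100,120,30),(125,255,255),(355,245));U,S,V=np.linalg.svd(p-p.mean(0),full_matrices=False);n=V[2]
d1=-np.sign(n[0])*n;print('plane normal',d1,np.degrees(np.arctan2(d1[1],d1[0])))
K=s['mtx']
cnt=max(cv2.findContours(m.astype(np.uint8),0,2)[0],key=cv2.contourArea)
# outline rays onto the underside plane
R=s['T'][:3,:3];o=s['T'][:3,3];c0=np.median(p,0)
w=np.c_[(cnt[:,0]-K[:2,2])/[K[0,0],K[1,1]],np.ones(len(cnt))]@R.T
Q=o+w*((c0-o)@d1/(w@d1))[:,None];print('outline mid',(Q.max(0)+Q.min(0))/2,'z',Q[:,2].min(),Q[:,2].max())
top=Q[Q[:,2]>Q[:,2].max()-4];print('top edge',top.mean(0))
for q,c in((s,(344,225)),(t,(290,273))):
    b,_=comp(q,(10,120,70),(25,255,255),c);U,S,V=np.linalg.svd(b-b.mean(0),full_matrices=False);v=V[0]*-np.sign(V[0][0]);print('barrel',b.mean(0),v,np.degrees(np.arctan2(v[1],v[0])),'mouth end',b[b[:,0]<np.percentile(b[:,0],8)].mean(0))
```

```text
plane normal [-0.711 -0.588  0.385] -140.4216678600463
outline mid [-2899.611   234.62  -6107.738] z -12913.869857355792 698.3938304040935
top edge [908.849 103.261 698.394]
barrel [487.646  75.87   58.881] [-0.536 -0.029 -0.844] -176.88059205403854 mouth end [438.097  61.507  21.084]
barrel [471.721  76.771  45.165] [-0.028 -0.049  0.998] -120.1525660741642 mouth end [437.739  56.432 182.083]
```

Request:
apply_moves([
  [0, 0, -40, 0, 0, 0, -1],
  [0, 0, -40, 0, 0, 0, -1],
  [0, 0, -40, 0, 0, 0, -1],
  [0, 0, -40, 0, 0, 0, -1],
  [0, 0, 0, 0, 0, 0, -1],
  [0, 0, 0, 0, 0, 0, -1],
  [0, 0, 0, 0, 0, 0, -1],
  [0, 0, 0, 0, 0, 0, -1],
])

```text
time: 0.9
tool_pos: [167.2, 409.4, 231.0]
tcp_rot: [-180.0, -0.0, -159.3]
ft_force: [-0.1, -0.4, -0.1]
finger_gap: 42.8
grip_force: 0.0
```

Run:
```python
from h import *
np.set_printoptions(precision=3,suppress=True)
s=dict(np.load('pics/scene0.npz'));t=dict(np.load('pics/top0.npz'))
def comp(s,lo,hi,c):
    m=cv2.inRange(cv2.cvtColor(s['color'],cv2.COLOR_BGR2HSV),lo,hi);_,l=cv2.connectedComponents(m);P=pts(s)
    M=l==l[c[1],c[0]];q=P[M];return q[(q[:,2]>4)&(q[:,2]<105)],M
def svd(p):
    for _ in range(4):
        c=p.mean(0);U,S,V=np.linalg.svd(p-c,full_matrices=False)
        yield c,V
def fit(p,kind):
    for _ in range(5):
        c=p.mean(0);V=np.linalg.svd(p-c,full_matrices=False)[2];e=np.abs((p-c)@V[2]) if kind=='plane' else np.linalg.norm(np.cross(p-c,V[0]),axis=1)
        p=p[e<max(2.5*np.median(e),2)]
    v=V[2] if kind=='plane' else V[0]
    return c,-v*np.sign(v[0]),len(p)
p,m=comp(s,(100,120,30),(125,255,255),(355,245));c,n,k=fit(p,'plane');print('plane',c,n,k,np.degrees(np.arctan2(n[1],n[0])))
K=s['mtx'];R=s['T'][:3,:3];o=s['T'][:3,3]
cnt=max(cv2.findContours(m.astype(np.uint8),0,2)[0],key=cv2.contourArea)[:,0]
w=np.c_[(cnt-K[:2,2])/[K[0,0],K[1,1]],np.ones(len(cnt))]@R.T
Q=o+w*((c-o)@n/(w@n))[:,None];print('outline mid',(Q.max(0)+Q.min(0))/2,Q[:,2].min(),Q[:,2].max())
tp=Q[Q[:,2]>Q[:,2].max()-4];print('top edge',tp.mean(0))
for q,cc in((s,(344,225)),(t,(290,273))):
    b,_=comp(q,(10,120,70),(25,255,255),cc);c,v,k=fit(b,'line');print('barrel',c,v,np.degrees(np.arctan2(v[1],v[0])),k,'mouth',b[b[:,0]<np.percentile(b[:,0],8)].mean(0))
print(r.sense()['tool_pos'],r.sense()['tcp_rot'])
```

```text
plane [551.557 116.193  55.816] [-0.861 -0.427 -0.277] 646 -153.6185883435986
outline mid [552.001 115.277  55.937] 10.762978012865915 101.11159562450166
top edge [539.422 112.131  99.717]
barrel [470.775  75.046  32.05 ] [-0.866 -0.418 -0.274] -154.2465343887954 100 mouth [437.666  61.722  20.872]
barrel [472.403  77.559  32.407] [-0.866 -0.427 -0.259] -153.77856172382246 120 mouth [439.964  63.386  25.941]
[167.217 409.43  230.982] [-179.987   -0.019 -159.328]
```

Request:
apply_moves([
  [0, 0, 0, 0, 0, 0, -1],
  [0, -17.2, -43.3, 0, 0, 0, 0],
  [0, -17.2, -43.3, 0, 0, 0, 0],
  [0, -17.2, -43.3, 0, 0, 0, 0],
  [0, -17.2, -43.3, 0, 0, 0, 0],
  [0, -17.2, -43.3, 0, 0, 0, 0],
  [0, -17.2, -43.3, 0, 0, 0, 0],
  [0, -17.2, -43.3, 0, 0, 0, 0],
])

```text
time: 1.7
tool_pos: [407.4, 186.2, 231.1]
tcp_rot: [180.0, 0.0, -154.5]
ft_force: [0.6, 0.4, 0.5]
finger_gap: 42.5
grip_force: 0.0
```

Request:
apply_moves([
  [0, -17.2, -43.3, 0, 0, 0, 0],
  [0, -17.2, -43.3, 0, 0, 0, 0],
  [0, -17.2, -43.3, 0, 0, 0, 0],
  [0, 0, 0, 30, 0, 0, 0],
  [0, 0, 0, 30, 0, 0, 0],
  [0, 0, 0, 0, 0, 0, 0],
  [0, 0, 0, 0, 0, 0, 0],
  [0, 0, 0, 0, 0, 0, 0],
])

```text
time: 2.5
tool_pos: [509.7, 93.2, 173.2]
tcp_rot: [-180.0, 0.1, -154.5]
ft_force: [-0.2, 0.5, 0.5]
finger_gap: 42.8
grip_force: 0.0
```

Run:
```python
from h import *
from scipy.spatial.transform import Rotation as Ro
st=r.sense();p=st['tool_pos'];s=r.snapshot('wrist');save(s,'w1');t=r.snapshot('top');save(t,'t1')
T=np.eye(4);T[:3,:3]=Ro.from_euler('xyz',st['tcp_rot'],degrees=True).as_matrix();T[:3,3]=p
np.set_printoptions(precision=2,suppress=True)
print(p,st['tcp_rot']);print(s['hand_eye'])
d=np.array([-.899,-.438]);l=np.array([-.438,.899]);e=p[:2]-[551.5,115.3];print('along d',e@d,'lat',e@l)
P=pts(s,T@s['hand_eye'])
h=cv2.cvtColor(s['color'],cv2.COLOR_BGR2HSV);b=P[cv2.inRange(h,(100,120,30),(125,255,255))>0]
b=b[(np.hypot(*(b[:,:2]-[551,115]).T)<90)&(b[:,2]>5)];print(len(b))
if len(b):
  print('ztop',np.percentile(b[:,2],99)); q=b[b[:,2]>np.percentile(b[:,2],99)-8];f=(q[:,:2]-[551.5,115.3]);print('rim along',np.percentile(f@d,[2,50,98]),'lat',np.percentile(f@l,[2,50,98]))
```

```text
[509.66  93.21 173.2 ] [-179.95    0.13 -154.49]
[[  -0.     -0.96   -0.27   68.05]
 [   1.     -0.     -0.      0.23]
 [   0.     -0.27    0.96 -142.72]
 [   0.      0.      0.      1.  ]]
along d 47.28904558288854 lat -1.5354203951195657
2496
ztop 95.36814437238803
rim along [ 9.3  13.36 16.9 ] lat [-26.23   1.09  29.85]
```

View pics/w1.png

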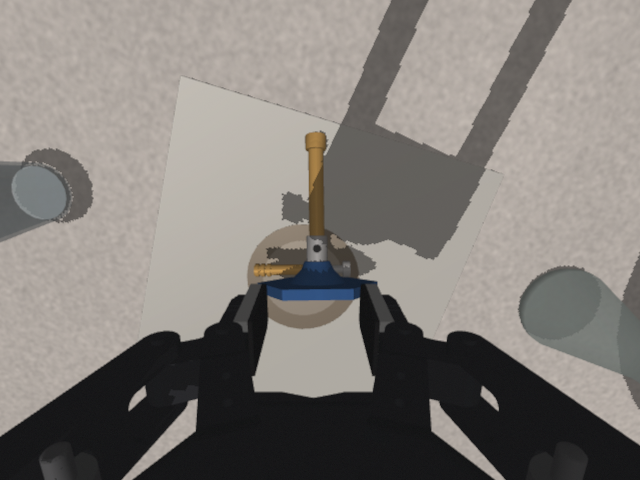

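The wrist picture shows the fingers straddling the barrel centreline (u≈316), with the foot rim at (267–365, 290). It's aligned, so I'll lower and start pushing.

Request:
apply_moves([
  [0, 0, 2, 33, 0, 0, 0],
  [0, 0, 0, 33, 0, 0, 0],
  [0, 0, 0, 31, 0, 0, 0],
  [0, 0, 0, 0, 0, 0, 0],
  [0, -10, 0, 0, 0, 0, 0],
  [0, -10, 0, 0, 0, 0, 0],
  [0, -10, 0, 0, 0, 0, 0],
  [0, -10, 0, 0, 0, 0, 0],
])

```text
time: 3.4
tool_pos: [546.4, 112.5, 76.2]
tcp_rot: [-179.9, 0.2, -154.5]
ft_force: [-1.3, -0.2, 0.5]
finger_gap: 42.7
grip_force: 0.4
```

```bash
cat > look.py <<'E'
from h import *
import sys
st=r.sense();p=st['tool_pos'];s=r.snapshot('scene');print(st['time'],p,st['tcp_rot'],st['ft_force'])
np.set_printoptions(precision=3,suppress=True)
P=pts(s);h=cv2.cvtColor(s['color'],cv2.COLOR_BGR2HSV);b=P[cv2.inRange(h,(100,110,30),(128,255,255))>0]
b=b[(np.hypot(*(b[:,:2]-[570,115]).T)<140)&(b[:,2]>7)&(b[:,2]<110)]
for _ in range(5):
    c=b.mean(0);n=np.linalg.svd(b-c,full_matrices=False)[2][2];e=np.abs((b-c)@n);b=b[e<max(2.5*np.median(e),2)]
print('centre',c,'normal',n,'tilt of axis',np.degrees(np.arcsin(abs(n[2]))),'zmax',b[:,2].max(),len(b))
i=s['color'][150:350,220:500];cv2.imwrite(f'pics/{sys.argv[1]}.png',cv2.resize(i,None,fx=2.5,fy=2.5,interpolation=cv2.INTER_CUBIC))
E
python3 look.py l1
```

```text
3.4 [546.38697619 112.47737495  76.16473752] [-1.79940732e+02  1.63269753e-01 -1.54517243e+02] [-1.28786029 -0.24790352  0.54538394]
centre [562.878 120.999  56.971] normal [0.902 0.431 0.027] tilt of axis 1.5339240602684252 zmax 102.10369856506486 487
```

View pics/l1.png

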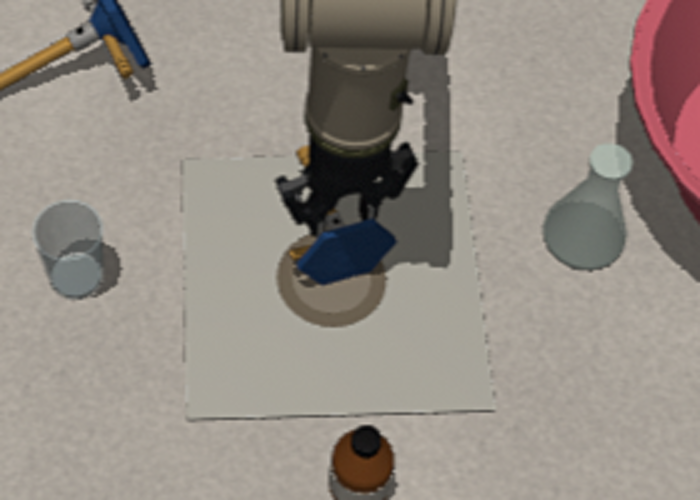

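It's tipping without sliding: the axis is now nearly level, 1.5° below. I'll push on to just short of balance.

Request:
apply_moves([
  [0, -6, 0, 0, 0, 0, 0],
  [0, -6, 0, 0, 0, 0, 0],
  [0, -6, 0, 0, 0, 0, 0],
  [0, -4, 0, 0, 0, 0, 0],
  [0, -3, 0, 0, 0, 0, 0],
  [0, -3, 0, 0, 0, 0, 0],
  [0, -2, 0, 0, 0, 0, 0],
  [0, 0, 0, 0, 0, 0, 0],
])

```text
time: 4.25
tool_pos: [571.4, 124.8, 74.4]
tcp_rot: [-180.0, 0.0, -154.5]
ft_force: [-0.1, -1.4, 0.1]
finger_gap: 42.8
grip_force: 0.1
```

```bash
python3 look.py l2
```

```text
4.25 [571.42959187 124.80649672  74.37054072] [-1.79997429e+02  1.39987548e-02 -1.54529839e+02] [-0.11414745 -1.44321925  0.05918286]
centre [583.919 126.853  66.216] normal [ 0.864  0.404 -0.3  ] tilt of axis 17.45295990411046 zmax 102.21923620896632 181
```

Request:
apply_moves([
  [0, -5, 0, 0, 0, 0, 0],
  [0, -5, 0, 0, 0, 0, 0],
  [0, -5, 0, 0, 0, 0, 0],
  [0, -4, 0, 0, 0, 0, 0],
  [0, 0, 0, -50, 0, 0, 0],
  [0, 0, 0, -50, 0, 0, 0],
  [0, 0, 0, -50, 0, 0, 0],
  [0, 0, 0, 0, 0, 0, 0],
])

```text
time: 5.1
tool_pos: [593.0, 133.7, 234.4]
tcp_rot: [-179.7, 0.8, -154.5]
ft_force: [0.4, -0.9, 0.4]
finger_gap: 42.6
grip_force: 0.0
```

```bash
python3 look.py l3
```

```text
5.1 [592.98677793 133.70391363 234.40075343] [-179.74337926    0.81215201 -154.51676374] [ 0.44187353 -0.94658429  0.3527265 ]
centre [611.221 144.727  15.322] normal [ 0.004 -0.004 -1.   ] tilt of axis 89.66570436258903 zmax 21.08899143213239 630
```

View pics/l3.png

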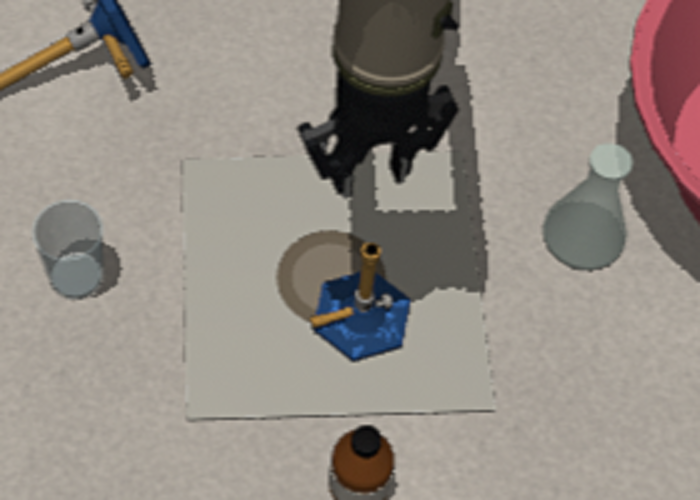

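The burner stands upright with its foot centre near (608,142), and the scorch mark is behind it toward the robot. Now I'll go to its far side, shut the fingers and measure again.

Request:
apply_moves([
  [-1, -33, 0, 0, 0, 0, 0],
  [-1, -33, 0, 0, 0, 0, 0],
  [-1, -33, 0, 0, 0, 0, 0],
  [-1, 0, 0, 0, 0, 0, 0],
  [-1, 0, 0, 0, 0, 0, 0],
  [-1, 0, 0, 0, 0, 0, 0],
  [-1, 0, 0, 0, 0, 0, 0],
  [-1, 0, 0, 0, 0, 0, 0],
])

```text
time: 5.95
tool_pos: [677.4, 175.2, 225.2]
tcp_rot: [-180.0, 0.1, -154.5]
ft_force: [0.0, 0.4, -0.0]
finger_gap: 0.2
grip_force: 0.0
```

```bash
cat > foot.py <<'E'
from h import *
import sys
from scipy.spatial.transform import Rotation as Ro
np.set_printoptions(precision=1,suppress=True)
C=np.array([565,106.])
def hexa(s,T,tag):
    h=cv2.cvtColor(s['color'],cv2.COLOR_BGR2HSV);P=pts(s,T)
    ok=(np.hypot(P[...,0]-590,P[...,1]-125)<130)&(P[...,2]>7)&(P[...,2]<60)
    m=((cv2.inRange(h,(100,90,30),(130,255,255))>0)&ok).astype(np.uint8)
    cs=cv2.findContours(m,0,1)[0]
    if not cs: return print(tag,'none')
    c=np.vstack([x for x in cs if cv2.contourArea(x)>30])[:,0]
    q=np.array([ray(s,u,v,13,T)[:2] for u,v in c],np.float32)
    hl=cv2.convexHull(q)[:,0]
    # width across directions: smallest widths are across flats
    a=np.radians(np.arange(-200,-110,1));w=[];mid=[]
    for t in a:
        f=[hl@np.array([np.cos(t+k*np.pi/3),np.sin(t+k*np.pi/3)]) for k in range(3)]
        w.append(sum(np.ptp(x) for x in f));mid.append([(x.max()+x.min())/2 for x in f])
    i=int(np.argmin(w));A=np.array([[np.cos(a[i]+k*np.pi/3),np.sin(a[i]+k*np.pi/3)] for k in range(3)])
    ctr=np.linalg.lstsq(A,np.array(mid[i]),rcond=None)[0]
    print(tag,'foot',ctr,'flat dir',round(np.degrees(a[i])),'width',w[i]/3,'box',(hl.max(0)+hl.min(0))/2,'to go',C-ctr)
    g=P[(cv2.inRange(h,(8,90,50),(28,255,255))>0)&(np.hypot(P[...,0]-590,P[...,1]-125)<130)]
    mo=g[(g[:,2]>125)&(g[:,2]<150)]
    if len(mo): print('   mouth',mo.mean(0),len(mo))
    return m
st=r.sense();p=st['tool_pos'];print(st['time'],p,st['tcp_rot'],st['ft_force'],st['finger_gap'])
T=np.eye(4);T[:3,:3]=Ro.from_euler('xyz',st['tcp_rot'],degrees=True).as_matrix();T[:3,3]=p
w=r.snapshot('wrist');save(w,'w'+sys.argv[1]);hexa(w,T@w['hand_eye'],'wrist')
for n in('scene','top'):
    s=r.snapshot(n);save(s,n+sys.argv[1]);hexa(s,s['T'],n)
E
python3 foot.py 2
```

```text
5.95 [677.4 175.2 225.2] [-180.     0.1 -154.5] [ 0.   0.4 -0. ] 0.16229639038371502
wrist foot [605.8 142.7] flat dir -155 width 89.082288230615 box [605.7 143.1] to go [-40.8 -36.7]
   mouth [605.8 142.7 141. ] 304
scene foot [604.7 142.6] flat dir -155 width 89.87550251235506 box [605.8 143.2] to go [-39.7 -36.6]
top foot [604.9 142.2] flat dir -155 width 86.92074599237402 box [610.8 143. ] to go [-39.9 -36.2]
```

View pics/w2.png

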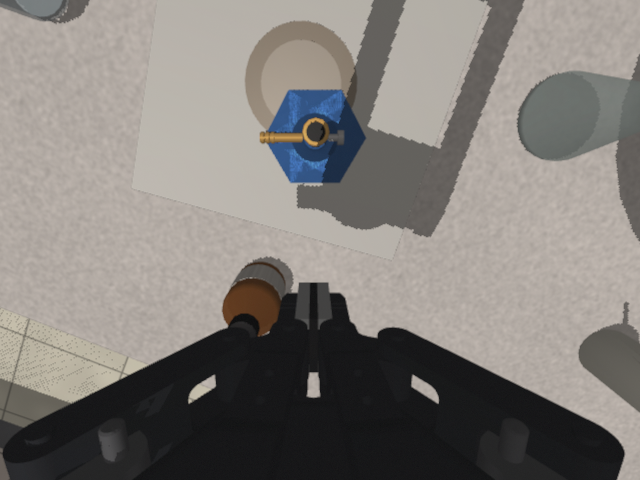

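The wrist view shows the burner standing at (316,130) with a flat facing the tool. The scorch mark is at (301,80), the inlet points left, and the bottle at (250,300) needs care. The foot is at (605.5,142.6) with its flat direction at −155°. I'll push about 43 mm along the −155° flat, then about 18 mm along −95°.

Request:
apply_moves([
  [-1, 0, 0, 0, 0, 1, 0],
  [-1, 14, 4, 1.2, 0, 0, 0],
  [-1, -3.5, 0, 40, 0, 0, 0],
  [-1, -3.5, 0, 40, 0, 0, 0],
  [-1, -3.5, 0, 40, 0, 0, 0],
  [-1, -3.5, 0, 40, 0, 0, 0],
  [-1, -3, 0, 35, 0, 0, 0],
  [-1, 0, 0, 0, 0, 0, 0],
])

```text
time: 6.9
tool_pos: [658.2, 172.0, 21.7]
tcp_rot: [179.8, -5.6, -154.5]
ft_force: [-0.9, -0.3, -1.0]
finger_gap: 0.2
grip_force: 0.0
```

```bash
python3 foot.py 3; python3 -c "
from h import *
p=r.sense()['tool_pos'][:2]-[605.5,142.6];print('u',p@[-.906,-.423],'l',p@[-.423,.906])"
```

```text
6.9 [658.2 172.   21.7] [ 179.8   -5.6 -154.5] [-0.9 -0.3 -1. ] 0.15709358378316565
wrist foot [607.8 147.2] flat dir -155 width 85.23515368636528 box [607.6 147.7] to go [-42.8 -41.2]
scene foot [599.3 121.7] flat dir -150 width 62.502002752629814 box [600.  120.2] to go [-34.3 -15.7]
top foot [609.3 139.6] flat dir -150 width 83.33493477593538 box [610.8 141.8] to go [-44.3 -33.6]
u -66.36440845381809 l 2.810248636536606
```

```bash
python3 -c "
from h import *
s=r.sense();print(s['tool_pos'],s['tcp_rot'],s['ft_force'],s['qd'])"
```

```text
[664.45127243 173.22542702  30.85661767] [-179.96450021   -4.86808657 -154.53223374] [1.13526745 0.2096168  0.90868949] [ 0.0397833  -1.48410035 -1.64828316 -0.05378317 -0.28482653 -0.01064291]
```

Request:
apply_moves([
  [-1, 0, 0, 6, 0, 0, 0],
  [-1, 0, 0, 6, 0, 0, 0],
  [-1, 0, 0, 5, 0, 0, 0],
  [-1, 0, 0, 2.5, 0, 0, 0],
  [-1, 0, 0, 0, 0, 0, 0],
  [-1, 0, 0, 0, 0, 0, 0],
  [-1, 0, 0, 0, 0, 0, 0],
  [-1, 0, 0, 0, 0, 0, 0],
])

```text
time: 7.85
tool_pos: [662.0, 172.4, 9.4]
tcp_rot: [-180.0, -5.0, -154.5]
ft_force: [0.0, 0.3, 0.7]
finger_gap: 0.0
grip_force: 0.0
```

Request:
apply_moves([
  [-1, 5, 0, 0.4, 0, 0, 0],
  [-1, 7, 0, 0.6, 0, 0, 0],
  [-1, 7, 0, 0.6, 0, 0, 0],
  [-1, 7, 0, 0.6, 0, 0, 0],
  [-1, 7, 0, 0.6, 0, 0, 0],
  [-1, 6, 0, 0.5, 0, 0, 0],
  [-1, 4, 0, 0.4, 0, 0, 0],
  [-1, 2, 0, 0.2, 0, 0, 0],
])

```text
time: 8.65
tool_pos: [620.7, 152.7, 9.4]
tcp_rot: [-180.0, -5.0, -154.5]
ft_force: [1.4, 0.8, 1.0]
finger_gap: -0.1
grip_force: 1.2
```

```bash
python3 foot.py 4
```

```text
8.65 [620.7 152.7   9.4] [-180.    -5.  -154.5] [1.4 0.8 1. ] -0.08957637672114856
wrist foot [572.6 126.1] flat dir -153 width 90.54680007345853 box [572.6 126.2] to go [ -7.6 -20.1]
scene foot [565.1 100.9] flat dir -149 width 57.80606804148075 box [565.7 100.1] to go [-0.1  5.1]
top foot [569.2 126.9] flat dir -149 width 83.60981836785066 box [572.9 126. ] to go [ -4.2 -20.9]
```

View pics/scene4.png

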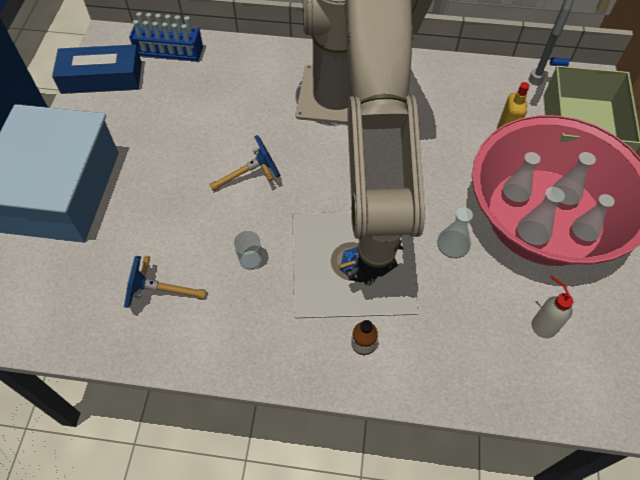

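Request:
apply_moves([
  [-1, 3, 0, 0.3, 0, 0, 0],
  [-1, 3, 0, 0.3, 0, 0, 0],
  [-1, 0, 0, 0, 0, 0, 0],
  [-1, -8, 0, -0.7, 0, 0, 0],
  [-1, -8, 0, -0.7, 0, 0, 0],
  [-1, 2.6, 0, -30, 0, 0, 0],
  [-1, 3.5, 0, -45, 0, 0, 0],
  [-1, 3.5, 0, -45, 0, 0, 0],
])

```text
time: 9.6
tool_pos: [630.2, 157.7, 129.5]
tcp_rot: [180.0, -5.2, -154.5]
ft_force: [0.9, -1.1, 1.2]
finger_gap: -0.1
grip_force: 0.0
```

Request:
apply_moves([
  [-1, 3.5, 0, -45, 0, 0, 0],
  [-1, 3.5, 0, -45, 0, 0, 0],
  [-1, 0, 0, 0, 0, -1, 0],
  [-1, 0, 0, 0, 0, 0, 0],
  [-1, 0, 0, 0, 0, 0, 0],
  [-1, 0, 0, 0, 0, 0, 0],
  [-1, 0, 0, 0, 0, 0, 0],
  [-1, 0, 0, 0, 0, 0, 0],
])

```text
time: 10.4
tool_pos: [631.5, 158.0, 218.7]
tcp_rot: [180.0, -0.1, -154.5]
ft_force: [0.4, -0.1, -0.2]
finger_gap: 0.0
grip_force: 0.0
```

```bash
python3 foot.py 5
```

```text
10.4 [631.5 158.  218.7] [ 180.    -0.1 -154.5] [ 0.4 -0.1 -0.2] 0.012198775378905609
wrist foot [567.1 123.3] flat dir -153 width 89.52268711418411 box [566.9 123.5] to go [ -2.1 -17.3]
   mouth [567.  123.4 141. ] 324
scene foot [566.1 122.8] flat dir -153 width 90.25198909643181 box [567.  123.2] to go [ -1.1 -16.8]
   mouth [574.  122.8 134.3] 10
top foot [566.6 122.4] flat dir -154 width 86.94389526302679 box [571.6 123.4] to go [ -1.6 -16.4]
```

Request:
apply_moves([
  [-1, 18, 31.2, 0, 0, 0, 0],
  [-1, 18, 31.2, 0, 0, 0, 0],
  [-1, 0, 0, 0, 0, 0, 1],
  [-1, 0, 0, 0, 0, 0, 1],
  [-1, 0, 0, 0, 0, 0, 1],
  [-1, 0, 0, 0, 0, 0, 1],
  [-1, 0, 0, 0, 0, 0, 1],
  [-1, 0, 0, 0, 0, 0, 1],
])

```text
time: 11.35
tool_pos: [572.3, 198.9, 219.8]
tcp_rot: [-180.0, 0.0, 175.3]
ft_force: [0.0, 0.1, 0.7]
finger_gap: 0.2
grip_force: 0.0
```

Request:
apply_moves([
  [-1, 0, 0, 0, 0, 0, 1],
  [-1, 0, 0, 0, 0, 0, 1],
  [-1, 0, 0, 0, 0, 0, 1],
  [-1, 0, 0, 0, 0, 0, 1],
  [-1, 0, 0, 0, 0, 0, 1],
  [-1, 0, 0, 0, 0, 0, 1],
  [-1, 0, 0, 0, 0, 0, 1],
  [-1, 0, 0, 0, 0, 0, 1],
])

```text
time: 12.15
tool_pos: [572.3, 198.8, 219.8]
tcp_rot: [-180.0, 0.0, 135.3]
ft_force: [-0.2, -0.1, 0.1]
finger_gap: 0.0
grip_force: 0.0
```

Request:
apply_moves([
  [-1, 0, 0, 0, 0, 0, 1],
  [-1, 0, 0, 0, 0, 0, 1],
  [-1, 0, 0, 0, 0, 0, 1],
  [-1, 0, 0, 0, 0, 0, 1],
  [-1, 0, 0, 0, 0, 0, 1],
  [-1, 0, 0, 0, 0, 0, 1],
  [-1, 0, 0, 0, 0, 0, 1],
  [-1, 0, 0, 0, 0, 0, 1],
])

```text
time: 12.95
tool_pos: [572.3, 198.8, 219.8]
tcp_rot: [-180.0, 0.0, 95.3]
ft_force: [0.0, 0.4, -0.3]
finger_gap: -0.1
grip_force: 0.0
```

Request:
apply_moves([
  [-1, 0, 0, 0, 0, 0, 1],
  [-1, 0, 0, 0, 0, 0, 0.7],
  [-1, 0, 0, 0, 0, -1, 0],
  [-1, 0, 0, 0, 0, 0, 0],
  [-1, 0, 0, 0, 0, 0, 0],
  [-1, 0, 0, 0, 0, 0, 0],
  [-1, 0, 0, 0, 0, 0, 0],
  [-1, 0, 0, 0, 0, 0, 0],
])

```text
time: 13.75
tool_pos: [572.4, 198.4, 219.9]
tcp_rot: [180.0, 5.0, 86.9]
ft_force: [0.7, -0.5, -1.1]
finger_gap: -0.0
grip_force: 0.0
```

Request:
apply_moves([
  [-1, 3, 0, 35, 0, 0, 0],
  [-1, 3, 0, 35, 0, 0, 0],
  [-1, 3, 0, 35, 0, 0, 0],
  [-1, 3, 0, 35, 0, 0, 0],
  [-1, 2.2, 0, 25, 0, 0, 0],
  [-1, 1, 0, 12, 0, 0, 0],
  [-1, 1, 0, 8, 0, 0, 0],
  [-1, 0, 0, 0, 0, 0, 0],
])

```text
time: 14.55
tool_pos: [572.2, 198.7, 33.9]
tcp_rot: [-180.0, 5.0, 87.0]
ft_force: [-0.1, 0.0, -0.4]
finger_gap: 0.0
grip_force: 0.0
```

Request:
apply_moves([
  [-1, 0.7, 0, 8, 0, 0, 0],
  [-1, 0.7, 0, 8, 0, 0, 0],
  [-1, 0.4, 0, 5, 0, 0, 0],
  [-1, 0.2, 0, 3, 0, 0, 0],
  [-1, 0, 0, 0, 0, 0, 0],
  [-1, 0, 0, 0, 0, 0, 0],
  [-1, 0, 0, 0, 0, 0, 0],
  [-1, 0, 0, 0, 0, 0, 0],
])

```text
time: 15.35
tool_pos: [572.5, 198.8, 10.4]
tcp_rot: [180.0, 5.0, 87.0]
ft_force: [-0.3, 0.7, -0.2]
finger_gap: -0.2
grip_force: 0.0
```

Request:
apply_moves([
  [-1, -6, 0, 0.5, 0, 0, 0],
  [-1, -6, 0, 0.5, 0, 0, 0],
  [-1, -6, 0, 0.5, 0, 0, 0],
  [-1, -6, 0, 0.5, 0, 0, 0],
  [-1, -6, 0, 0.5, 0, 0, 0],
  [-1, -4, 0, 0.4, 0, 0, 0],
  [-1, -2, 0, 0.2, 0, 0, 0],
  [-1, -1.2, 0, 0.1, 0, 0, 0],
])

```text
time: 16.15
tool_pos: [570.3, 161.3, 10.1]
tcp_rot: [180.0, 5.0, 87.0]
ft_force: [0.7, 2.7, -0.1]
finger_gap: -0.2
grip_force: 1.2
```

Request:
apply_moves([
  [-1, 0, 0, 0, 0, 0, 0],
  [-1, 8, 0, -0.7, 0, 0, 0],
  [-1, 10, 0, -0.9, 0, 0, 0],
  [-1, -2, 0, -25, 0, 0, 0],
  [-1, -3.5, 0, -40, 0, 0, 0],
  [-1, -3.5, 0, -40, 0, 0, 0],
  [-1, -3.5, 0, -40, 0, 0, 0],
  [-1, -2, 0, -25, 0, 0, 0],
])

```text
time: 16.95
tool_pos: [572.5, 181.1, 184.7]
tcp_rot: [179.8, 4.9, 87.0]
ft_force: [1.1, 0.3, 0.3]
finger_gap: 0.0
grip_force: 0.0
```

Request:
apply_moves([
  [-1, 40, 0, -20, 0, 0, 0],
  [-1, 40, 0, -20, 0, 0, 0],
  [-1, 40, 0, -10, 0, 0, 0],
  [-1, 0, 0, 0, 0, 0, 0],
  [-1, 0, 0, 0, 0, 0, 0],
  [-1, 0, 0, 0, 0, 0, 0],
  [-1, 0, 0, 0, 0, 0, 0],
  [-1, 0, 0, 0, 0, 0, 0],
])

```text
time: 17.75
tool_pos: [577.8, 302.5, 219.8]
tcp_rot: [-180.0, 5.0, 86.9]
ft_force: [0.5, -0.6, -0.4]
finger_gap: 0.2
grip_force: 0.0
```

```bash
python3 foot.py 6
python3 - <<'E'
from h import *
np.set_printoptions(precision=1,suppress=True)
t0=dict(np.load('pics/top0.npz'));s0=dict(np.load('pics/scene0.npz'))
for n,s,f in(('scene',s0,'scene6'),('top',t0,'top6')):
    img=cv2.imread(f'pics/{f}.png');P=pts(s)
    h=cv2.cvtColor(img,cv2.COLOR_BGR2HSV)
    # scorch: brownish, darker than the mat
    sc=cv2.inRange(h,(8,28,60),(25,110,150));X=np.array([[0]]);m=np.zeros_like(sc)
    c=(353,262) if n=='scene' else (278,236)
    m[c[1]-40:c[1]+40,c[0]-40:c[0]+40]=sc[c[1]-40:c[1]+40,c[0]-40:c[0]+40]
    v,u=np.nonzero(m)
    if len(u)>50:
        q=np.array([ray(s,a,b,6)[:2] for a,b in zip(u,v)],np.float32);q=q[np.hypot(*(q-[565,106]).T)<75];print(n,'scorch circle',cv2.minEnclosingCircle(q),len(q))
E
```

```text
17.75 [577.8 302.5 219.8] [-180.     5.    86.9] [ 0.5 -0.6 -0.4] 0.22942839539990664Traceback (most recent call last):
  File "foot.py", line 29, in <module>
    w=r.snapshot('wrist');save(w,'w'+sys.argv[1]);hexa(w,T@w['hand_eye'],'wrist')
                                                  ~~~~^^^^^^^^^^^^^^^^^^^^^^^^^^^
  File "foot.py", line 12, in hexa
    c=np.vstack([x for x in cs if cv2.contourArea(x)>30])[:,0]
      ~~~~~~~~~^^^^^^^^^^^^^^^^^^^^^^^^^^^^^^^^^^^^^^^^^^
    return _nx.concatenate(arrs, 0, dtype=dtype, casting=casting)
           ~~~~~~~~~~~~~~~^^^^^^^^^^^^^^^^^^^^^^^^^^^^^^^^^^^^^^^
ValueError: need at least one array to concatenate
[ WARN:0@0.324] global loadsave.cpp:275 findDecoder imread_('pics/scene6.png'): can't open/read file: check file path/integrity
Traceback (most recent call last):
cv2.error: OpenCV(4.12.0) /io/opencv/modules/imgproc/src/color.cpp:199: error: (-215:Assertion failed) !_src.empty() in function 'cvtColor'
```

```bash
sed -i "s/^w=r.snapshot('wrist').*//" foot.py; python3 foot.py 6
python3 - <<'E'
from h import *
np.set_printoptions(precision=1,suppress=True)
for n in('scene','top'):
    s=dict(np.load(f'pics/{n}0.npz'));img=cv2.imread(f'pics/{n}6.png');h=cv2.cvtColor(img,cv2.COLOR_BGR2HSV)
    c=(353,262) if n=='scene' else (278,236)
    v,u=np.indices(img.shape[:2]);u=u[c[1]-40:c[1]+40,c[0]-40:c[0]+40].ravel();v=v[c[1]-40:c[1]+40,c[0]-40:c[0]+40].ravel()
    q=np.array([ray(s,a,b,6)[:2] for a,b in zip(u,v)]);g=img[v,u].astype(int)
    k=(np.hypot(*(q-[565,106]).T)<75)&(g[:,2]-g[:,0]>18)&(g[:,2]<150)&(h[v,u,1]<130)
    print(n,'scorch',cv2.minEnclosingCircle(q[k].astype(np.float32)),k.sum(),img[c[1]+21,c[0]],img[c[1]+60,c[0]])
E
```

```text
17.8 [577.9 302.6 219.9] [-180.     5.    86.9] [-0.4 -0.8  0.5] 0.21582649234315754
scene foot [564.7 105.9] flat dir -153 width 90.46632116519324 box [566.3 106.4] to go [0.3 0.1]
   mouth [568.2 105.5 139.5] 40
top foot [565.7 105.6] flat dir -153 width 88.46515219465938 box [566.4 106.5] to go [-0.7  0.4]
   mouth [563.5 104.5 141.3] 32
scene scorch ((554.9577026367188, 108.22750854492188), 64.58953094482422) 297 [158 169 172] [159 168 176]
top scorch ((566.220947265625, 106.3841781616211), 55.60942459106445) 178 [99 66 46] [139 150 147]
```

View pics/scene6.png

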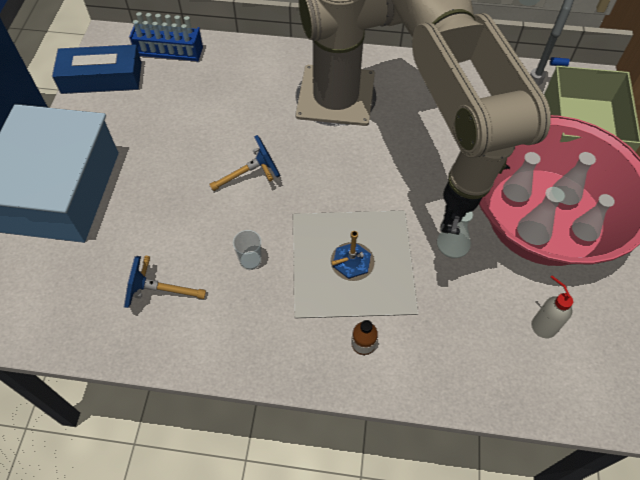

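The burner stands upright at (352,260), centred on the scorch mark and within about 1 mm of the mat centre. The glassware and bottles haven't moved, and the arm is clear.

```bash
python3 -c "
from bench import r
print(r.hand_in())"
```

```text
the job is handed in; nothing more can be done
None
```

The burner was tipped up by its foot and pushed to the middle of the mat, where it stands within about 1 mm of centre; the other items were left alone, and the job was handed in at about 18 s.

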